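# Shut the lapped doors of the drying cabinet and set its vent

## Task

First stand the green-lidded sample pot from the cabinet's doorway upright on the balance pan, setting it down gently. Then shut the blue rebated door leaf fully while the other is still open, and after it the white leaf, whose orange flange must lap over the blue one's edge, fully home too. Last, pull the red vent knob out to its middle click and let go; leave the other things on the bench where they stand.

Things in the scene. Friction and masses are not known exactly. Their poses are not given: they have to be found in the camera images.
- cabinet: White drying cabinet, fixed, 350 wide (y) x 210 deep (x) x 235 mm high, front to the robot. Origin: centre of its underside, on the bench; x to its back, y to its left seen from the robot, z up. The doorway is 250 mm wide, centred at y = +40 mm; outer faces of the shut leaves at x = -114 mm. Right of it (y = -91 to -175) a fixed grey panel, flush with the leaves, carries the vent rod.
- visor_edge (a point): Middle of the front edge of the clear visor, 20 mm ahead of the shut leaves' outer faces, 218 mm above the bench (its underside; 5 mm thick). The visor sticks out over doors and vent knob along the cabinet's whole width, and the cabinet is 235 mm high behind it, so a tool must lean in from the front. Axes as the cabinet's.
- rebated_leaf (a joint): Blue left leaf on an upright hinge, rad: 0 shut, grows to 1.9 as its free edge swings out to the robot. 14 mm thick (inwards from its outer face), from 28 to 170 mm above the bench. The blue part ends 109 mm from the hinge line, then a 7 mm steel tongue (inner half) runs on to 123 mm. Stays where left; about 1 N near the edge moves it. No handle: push its outer face.
- flanged_leaf (a joint): White right leaf, mirrored, same heights and friction: 0 shut, 1.9 open, 14 mm thick. The white part ends 125 mm from its hinge line; an orange flange 5 mm thick (outer half) runs on to 139 mm and laps over the blue leaf's steel tongue. If it is shut first, the blue leaf strikes the flange and stands 14 mm proud.
- rebated_leaf_hinge (a point): Point on the blue leaf's hinge line (cabinet x = -114, y = +165 mm), at mid height, 99 mm above the bench; the leaf's outer face passes through the line. Axes turn with the leaf: -y runs to the free edge, -x is the outward normal.
- flanged_leaf_hinge (a point): Point on the white leaf's hinge line (cabinet x = -114, y = -85 mm), 99 mm above the bench. Axes turn with the leaf: +y runs to the free edge, -x is the outward normal of its outer face.
- rebated_leaf_edge (a point): Upper outer corner of the blue part, 109 mm from the hinge, 170 mm above the bench; turns with the leaf.
- flanged_leaf_edge (a point): Upper outer corner of the orange flange, 139 mm from the hinge, 170 mm above the bench; turns with the leaf.
- vent_rod (a joint): Push-pull vent rod, m pulled out: clicks (it snaps in and stays) at 0 in, 0.022 middle, 0.044 fully out; stop at 0.045. Slides towards the cabinet's -x. About 6 N gets it over the hump, which lies at 11 mm; let go between 14 and 30 mm it snaps to the middle.
- vent_knob (a point): Centre of the red knob, a block 24 (x) x 24 (y) x 36 mm (z) on a 10 mm rod, at cabinet y = -133 mm, 110 mm above the bench, 42 mm ahead of the panel when pushed in. Grip it on its two y faces. Axes as the cabinet's.
- sample_pot: Closed round pot, pale green, with a dark green lid; 45 mm across (lid 48 mm), 95 mm tall, lid from 75 mm up, 90 to 180 g, stands in the doorway between the open leaves. Origin: centre of its underside.
- balance: Grey laboratory balance, fixed, 190 (x) x 160 (y) mm, body top 55 mm above the bench. Origin: centre of its underside.
- pan (a point): Centre of the balance pan's top, a flat steel disc 116 mm across, 70 mm above the bench.
- wash_bottle: White bottle with red cap, 60 mm across, 170 mm tall, beside the cabinet's left side; leave it alone. Origin: centre of its underside.
- jug: Clear measuring jug, 100 mm across, 130 mm tall, handle at its +y; leave it alone. Origin: centre of its underside.
- cup_a: Empty open clear sample cup, 38 mm across, 65 mm tall; leave it alone. Origin: centre of its underside.
- cup_b: Empty open clear sample cup, 38 mm across, 65 mm tall; leave it alone. Origin: centre of its underside.
- cup_c: Empty open clear sample cup, 38 mm across, 65 mm tall; leave it alone. Origin: centre of its underside.
- cup_d: Empty open clear sample cup, 38 mm across, 65 mm tall; leave it alone. Origin: centre of its underside.
Things that resemble listed ones, but are neither listed nor needed, are in the scene too. Of the things shaped like the sample_pot, the green one is meant. Leave any yellow look-alike of the balance alone.

How it is judged:
By the outcome, as a careful person would: the job done as asked, in the order asked, and still so for the second after the job is handed in, with the robot touching nothing.
It also fails if it takes over 72 s, if anything falls off the work surface, if the arm or the gripper's body presses on something with over 40 N, if the wrist force passes 120 N, or if a joint passes its speed limit or range.

## Robot

A 6-joint arm with a two-finger parallel gripper is mounted at the origin on the work surface. World frame = base frame: x ahead of the robot, y to its left, z up, the work surface at z = 0. Lengths are in m, angles in rad, forces in N, time in s.
With the tool pointing down it reaches from about 0.3 to 0.95 m from the base axis. Payload 3.1 kg.
Tool frame: the origin (TCP) lies midway between the tips of the shut fingers; the grasp point (between the pads) lies 19 mm behind it; z points along the fingers, y is the line along which they close (so a half turn about z gives the same grasp; the last joint's range is limited). The gripper opens to 85 mm and grips with 20 to 120 N. Pads are 22 mm wide; open, the fingers measure 114 mm over their backs; the gripper's body (76 mm by 85 mm) begins 54 mm behind the grasp point. The pads swing forward as they close: fully open they stand 13 mm farther back than shut.
Start: joints at [-1.371, 0.308, 1.634, -0, 1.2, -0.07], TCP at [0.167, -0.602, 0.231] pointing down, gripper open.
Joint ranges: [-3.06, 3.06], [-0.79, 1.96], [0.05, 2.63], [-1.19, 4.34], [0.05, 2.64], [-2.94, 2.94]. Speed limits (rad/s): [2.79, 2.79, 3.14, 3.14, 3.14, 3.14].

## Interface

Orientations are given as a unit quaternion [x, y, z, w].
In Python, from bench import read_state, read_camera, close_job, find_in, masks_of gives the robot as it stands. The module is installed in compiled form; this text tells all that it offers.
- The arm moves only by the shell command python3 -m pendant 'ROWS' [OPENING] [FORCE]. ROWS is JSON, a list of rows, each a list of 2 entries, a list of its own where there are three numbers: the shift along the tool's x, y, z in m, then the turn about the tool's z in rad. In form: [[[x, y, z], twist], ...]. A call has exactly 5 rows; each row is the pose to reach, as a shift and turn from the pose commanded when the call began, along the tool's axes at that moment; what a row does not reach only later rows make up. A row lasts 1/10 s, in which the tool goes at most 50 mm and 8.59 degrees, less where a joint would pass 70% of its speed; a pose out of reach is approached as far as the arm can. A call with a gripper value outside its range is refused whole. OPENING is the finger opening in m, from 0 to 0.0854, set as the call begins (- or left out, the last holds). The fingers move at their own pace and stop on an object; FORCE is the grip in N (left out, the last holds). Time passes only in rows, so rows that repeat a pose let the fingers close, or fill a call up. It gives the time, the measured TCP pose, the force, the opening and the grip force at its end, in the units of the state.
- read_state(): the state, without advancing time (a new reading comes with each control period).
- read_camera(name): name is "scene" or "top" or "wrist"; returns a dict with "pixels" (384x512x3 uint8, red, green, blue), "depth" (384x512 float32, m along the optical axis (not along the pixel's ray), 0 where there is no reading), "fov_y" (degrees; the focal length in pixels is half the picture's height over the tangent of half this angle, whatever the lens; pixels are square), "cx", "cy" (the principal point, pixels), "R" (3x3) and "t" (3): a world point X has camera coordinates R X + t. Camera axes: x right, y down, z forward; pixel columns grow to the right and rows downward; lengths in m; the calibration is good to about 2 mm. A picture is of the moment at which its call begins.
- close_job(): hands the job in; it is judged then, once.
Trained networks look in the newest picture that a camera, given by its name, has taken for a name from the list of things; names that differ only in an ending like _2 or _b are one class to them, and where a whole thing is asked for, a point or a joint stands for the part that bears it (a point fixed in the world has none). Each returns a list of dicts, best first, with "conf" (0 to 1); they miss things now and then, are a little off and sometimes report something else, mostly with a low value. They report only what shows in the picture. A call takes as long as a camera call. They do not tell look-alikes from the thing itself.
- find_in(camera, target): "xy" ([column, row] in pixels, amid what is visible of it).
- masks_of(camera, target): "mask" (384x512 bool, what is visible of it) and "xy" ([column, row] in pixels, amid what is visible of it).
The state is a dict: "clock": time; "qpos": joint angles; "dq": joint speeds; "joint_efforts": joint torques, N m; "eef_pos": TCP position; "eef_rot": TCP orientation; "ft_force": force on the tool from outside, world axes, zero at the start; "ft_torque": the same for the moment, N m; "opening": finger opening in m; "gripper_force": force on a finger pad.
Only numpy, scipy, OpenCV 4.12 (cv2) and the standard library are available. Lean on these libraries where they do the work, as an engineer would, in place of code of your own. Each camera call takes 0.05 s, during which the arm holds its last target. There are 200 camera calls.

## Working session

There is one attempt and no reset: what is moved stays moved. The work goes in short steps, Python scripts to look and compute and a shell command to move; the robot and the scene stay as the last step left them, time stands still between calls to the robot, and variables do not carry over. Pictures are saved under pics/ and viewed, at most 10 in all, crops included, and the job is handed in when it is done.

```bash
ls; mkdir -p pics; cat > h.py <<'E'
import numpy as np, cv2
from scipy.spatial.transform import Rotation as Rn
from bench import *
def cam(n):
    c=read_camera(n); c['f']=c['pixels'].shape[0]/2/np.tan(np.radians(c['fov_y']/2)); return c
def w(c,u,v,d=None):
    d=c['depth'][int(round(v)),int(round(u))] if d is None else d
    p=np.array([(u-c['cx'])/c['f']*d,(v-c['cy'])/c['f']*d,d]); return c['R'].T@(p-c['t'])
def cloud(c,m):
    v,u=np.nonzero(m&(c['depth']>0)); d=c['depth'][v,u]
    P=np.stack([(u-c['cx'])/c['f']*d,(v-c['cy'])/c['f']*d,d],1); return (P-c['t'])@c['R']
def px(c,X):
    p=c['R']@np.asarray(X,float)+c['t']; return c['f']*p[:2]/p[2]+[c['cx'],c['cy']]
E
python3 - <<'E'
from h import *
np.set_printoptions(precision=3,suppress=True)
s=read_state(); print(s['clock'],s['eef_pos'],s['eef_rot'],Rn.from_quat(s['eef_rot']).as_matrix())
ims=[]
for n in ['scene','top']:
    c=cam(n); cv2.imwrite(f'pics/{n}0.png',cv2.resize(c['pixels'][:,:,::-1],(800,600)))
    print(n,'cam pos',-c['R'].T@c['t'],'fwd',c['R'][2])
    for t in ['cabinet','rebated_leaf','flanged_leaf','vent_knob','sample_pot','balance','pan','wash_bottle','jug','cup_a','visor_edge']:
        for o in masks_of(n,t)[:5]:
            P=cloud(c,o['mask']); 
            print(t,round(o['conf'],2),np.round(o['xy']),len(P), np.median(P,0) if len(P) else '', np.percentile(P,[3,97],axis=0).ravel() if len(P) else '')
E
```

```text
pics
0.0 [ 0.166 -0.602  0.23 ] [ 0.991  0.135 -0.    -0.001] [[ 0.964  0.267 -0.   ]
 [ 0.267 -0.964  0.002]
 [ 0.    -0.002 -1.   ]]
scene cam pos [0.096 0.516 1.085] fwd [ 0.401 -0.41  -0.819]
cabinet 0.68 [224. 168.] 13507 [0.654 0.069 0.226] [ 0.495 -0.123  0.022  0.815  0.214  0.241]
cabinet 0.5 [222. 232.] 835 [0.536 0.199 0.124] [0.477 0.187 0.03  0.6   0.206 0.173]
rebated_leaf 0.97 [225. 234.] 869 [0.531 0.199 0.125] [0.477 0.182 0.004 0.598 0.206 0.173]
flanged_leaf 0.64 [284. 182.] 1187 [ 0.542 -0.051  0.116] [ 0.481 -0.067  0.038  0.61  -0.042  0.172]
vent_knob 0.51 [223. 233.] 894 [0.533 0.199 0.124] [0.477 0.186 0.03  0.602 0.206 0.173]
sample_pot 0.95 [272. 262.] 416 [0.386 0.151 0.093] [0.369 0.123 0.006 0.411 0.165 0.099]
sample_pot 0.71 [253. 215.] 370 [0.532 0.083 0.086] [0.519 0.057 0.011 0.558 0.097 0.099]
balance 0.78 [294. 128.] 1534 [ 0.681 -0.303  0.054] [ 0.63  -0.375  0.011  0.806 -0.221  0.07 ]
pan 0.92 [365. 169.] 2547 [ 0.406 -0.326  0.057] [ 0.322 -0.42   0.016  0.502 -0.267  0.074]
wash_bottle 0.7 [182. 250.] 699 [0.578 0.314 0.109] [0.564 0.284 0.017
[... 1991 characters left out ...]
414 -0.346  0.06 ] [ 0.324 -0.426  0.024  0.505 -0.273  0.076]
jug 0.7 [133. 213.] 1026 [0.508 0.442 0.042] [ 0.459  0.381 -0.001  0.552  0.501  0.133]
jug 0.64 [277. 204.] 365 [ 0.546 -0.053  0.149] [ 0.481 -0.076 -0.003  0.61  -0.043  0.176]
cup_a 0.57 [298. 199.] 105 [ 0.563 -0.135  0.036] [ 0.543 -0.148 -0.001  0.575 -0.116  0.07 ]
cup_a 0.53 [191. 243.] 94 [0.409 0.228 0.027] [0.39  0.209 0.001 0.424 0.239 0.068]
cup_a 0.4 [310. 259.] 94 [ 0.358 -0.176  0.032] [ 0.341 -0.187 -0.001  0.372 -0.155  0.07 ]
visor_edge 0.98 [250. 150.] 9282 [0.692 0.032 0.235] [ 0.534 -0.129  0.028  0.82   0.199  0.243]
visor_edge 0.33 [134. 214.] 924 [0.507 0.442 0.042] [0.459 0.381 0.001 0.551 0.477 0.133]
```

View pics/scene0.png

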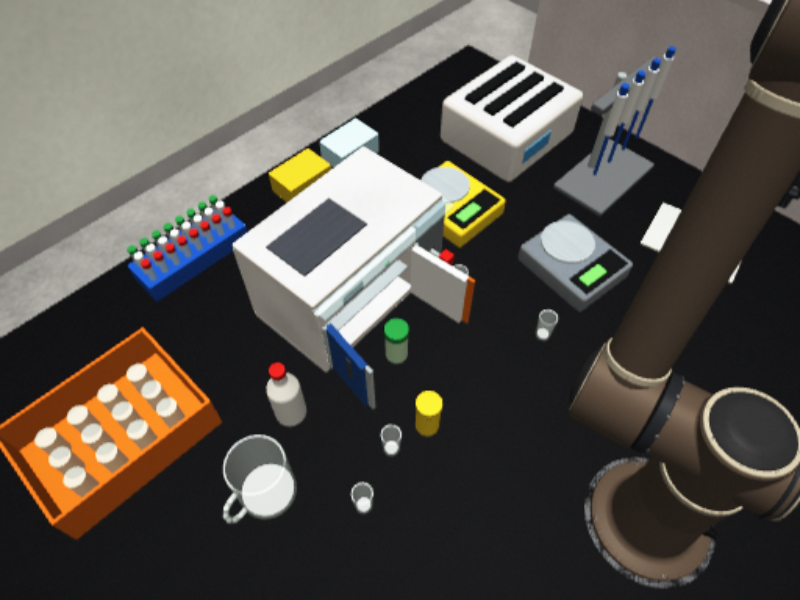

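View pics/top0.png

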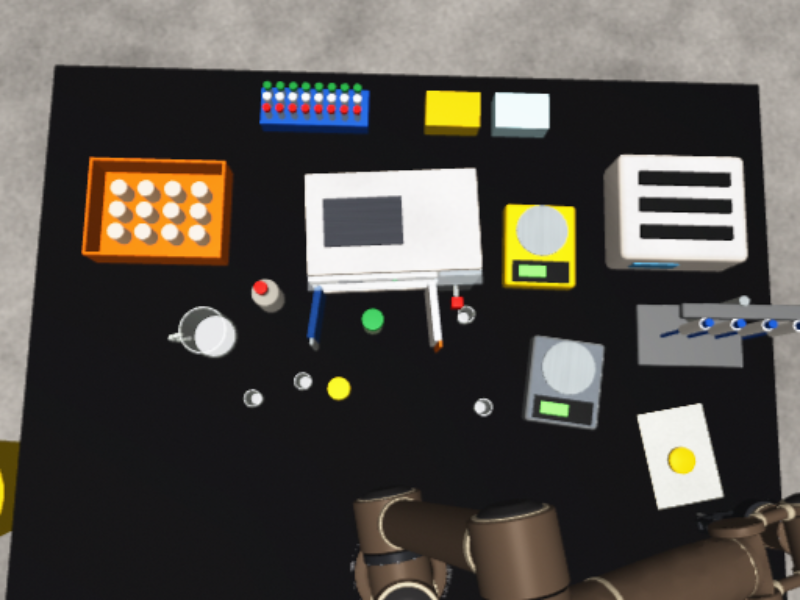

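The scene view shows the blue leaf at (350,365), white leaf with orange flange at (440,280), green-lidded pot at (397,340), grey balance at (575,258), red knob at (445,257) with a cup right beside it. In the top view these are the green pot (372,320), grey balance (565,380) and knob (457,302).
Look-alikes for the pot: the yellow pot, top view (338,388), and the yellow disc (681,460). The green one at (372,320) is meant. The yellow balance (540,245) is the decoy, and the grey one (565,380) is the target.

```bash
python3 - <<'E'
from h import *
np.set_printoptions(precision=4,suppress=True)
A=np.ones((384,512),bool)
ct=cam('top'); cs=cam('scene')
for n,c in [('top',ct),('scene',cs)]:
    P=cloud(c,A); rgb=c['pixels'][c['depth']>0].astype(int); r,g,b=rgb.T
    box=lambda x0,x1,y0,y1,z0,z1:(P[:,0]>x0)&(P[:,0]<x1)&(P[:,1]>y0)&(P[:,1]<y1)&(P[:,2]>z0)&(P[:,2]<z1)
    k=box(.5,.9,-.2,.3,.229,.245)
    q=(P[k][:,:2]*10000).astype(np.float32); (cx,cy),(a,bb),ang=cv2.minAreaRect(q); print(n,'cab top',cx/1e4,cy/1e4,a/1e4,bb/1e4,ang,np.median(P[k][:,2]))
    # visor
    k=box(.45,.65,-.2,.3,.205,.228); print(' visor',k.sum(),np.percentile(P[k],[2,98],axis=0).ravel())
    k=box(.5,.58,.03,.12,.08,.11); print(' pot lid',(P[k].min(0)+P[k].max(0))/2,P[k].max(0)-P[k].min(0))
    k=box(.3,.55,-.45,-.25,.064,.08); q=P[k]; print(' pan',q.mean(0),(q.min(0)+q.max(0))/2,q.max(0)-q.min(0))
    k=box(.5,.65,-.16,-.05,.08,.14)&(r>g+60)&(r>b+60); print(' knob',k.sum(),np.percentile(P[k],[2,50,98],axis=0) if k.any() else '')
    k=box(.5,.62,-.19,-.09,.03,.075); print(' cup',k.sum(),np.percentile(P[k],[2,50,98],axis=0) if k.any() else '')
    k=box(.4,.65,.16,.22,.165,.178); q=P[k]; print(' blue top',k.sum(),q[q[:,0].argsort()][::max(1,k.sum()//8)])
    k=box(.4,.65,-.1,-.03,.165,.178); q=P[k]; print(' white top',k.sum(),q[q[:,0].argsort()][::max(1,k.sum()//8)])
cr=ct['pixels'][160:250,180:330,::-1]; s2=cs['pixels'][140:250,200:330,::-1]
a=cv2.resize(cr,(600,360),interpolation=cv2.INTER_CUBIC); 
cv2.imwrite('pics/crop1.png',np.vstack([a[:280],cv2.resize(s2,(600,508))[:320]]))
E
```

```text
top cab top 0.70871494140625 0.0355605712890625 0.2401321044921875 0.3499368896484375 3.7027390003204346 0.23655371124433655
 visor 962 [ 0.5837 -0.1395  0.2169  0.6273  0.1955  0.2277]
 pot lid [0.5404 0.0743 0.0938] [0.047  0.0442 0.024 ]
 pan [ 0.437  -0.3553  0.0706] [ 0.4191 -0.3517  0.0719] [0.17   0.1481 0.0157]
 knob 55 [[ 0.5647 -0.1166  0.1044]
 [ 0.5753 -0.1063  0.1271]
 [ 0.5868 -0.0961  0.1352]]
 cup 72 [[ 0.5424 -0.1501  0.0319]
 [ 0.569  -0.1312  0.0557]
 [ 0.6198 -0.0935  0.07  ]]
 blue top 145 [[0.4761 0.1989 0.1674]
 [0.4948 0.1925 0.1745]
 [0.5084 0.2001 0.1668]
 [0.5213 0.1907 0.1687]
 [0.534  0.1975 0.1695]
 [0.5472 0.1949 0.1685]
 [0.5598 0.1853 0.1729]
 [0.5737 0.1895 0.167 ]
 [0.5864 0.193  0.1691]]
 white top 147 [[ 0.4782 -0.0671  0.1705]
 [ 0.5003 -0.0634  0.1744]
 [ 0.5132 -0.0664  0.175 ]
 [ 0.5296 -0.0537  0.1709]
 [ 0.5427 -0.0599  0.1716]
 [ 0.5591 -0.0502  0.1692]
 [ 0.5718 -0.0595  0.1729]
 [ 0.5876 -0.0495  0.1751]
 [ 0.6013 -0.0431  0.1707]]
scene cab top 0.720013037109375 0.03698048095703125 0.221392041015625 0.3510002197265625 4.044033050537109 0
[... 186 characters left out ...]
.071 ] [0.1608 0.1208 0.014 ]
 knob 62 [[ 0.5655 -0.1167  0.1033]
 [ 0.5741 -0.1052  0.1269]
 [ 0.5872 -0.0933  0.1327]]
 cup 35 [[ 0.545  -0.1509  0.0462]
 [ 0.5673 -0.1459  0.0619]
 [ 0.5778 -0.1351  0.068 ]]
 blue top 263 [[0.4772 0.1986 0.1682]
 [0.4972 0.2014 0.1679]
 [0.5138 0.1963 0.1731]
 [0.53   0.1999 0.1683]
 [0.5477 0.191  0.1682]
 [0.5645 0.1972 0.1716]
 [0.5834 0.1915 0.1695]
 [0.5997 0.1951 0.1708]
 [0.6369 0.2069 0.1688]]
 white top 247 [[ 0.4781 -0.067   0.1735]
 [ 0.5016 -0.0681  0.1698]
 [ 0.5185 -0.0606  0.171 ]
 [ 0.5359 -0.0622  0.1729]
 [ 0.5558 -0.049   0.1719]
 [ 0.5737 -0.0597  0.1705]
 [ 0.5946 -0.0514  0.1692]
 [ 0.6134 -0.0407  0.1671]
 [ 0.6195 -0.0908  0.1762]]
```

View pics/crop1.png

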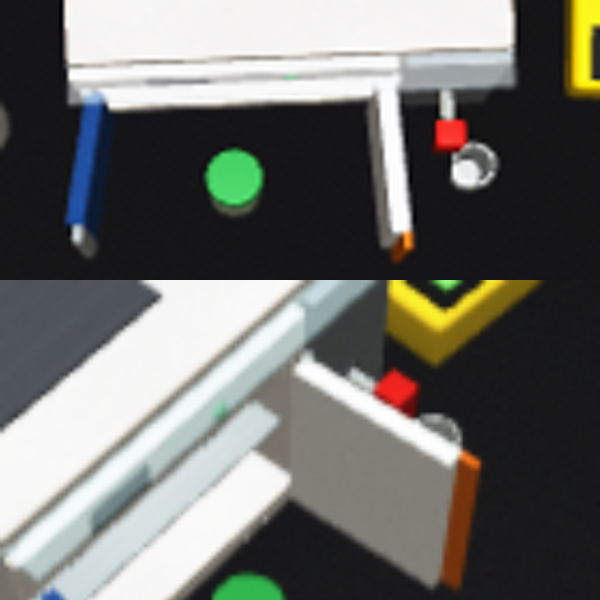

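The crop confirms it: the green-lidded pot stands between the blue leaf (left) and the white leaf with the orange flange (right), at top crop (235,180). A cup stands close to the red knob, in front and to its right (475,165).

```bash
python3 - <<'E'
from h import *
np.set_printoptions(precision=4,suppress=True)
for n in ['top','scene']:
    c=cam(n); P=np.zeros((384,512,3)); P[c['depth']>0]=cloud(c,np.ones((384,512),bool))
    hsv=cv2.cvtColor(c['pixels'],cv2.COLOR_RGB2HSV)
    m=(abs(P[...,0]-.42)<.12)&(abs(P[...,1]+.35)<.1)&(P[...,2]>.06)&(P[...,2]<.085)&(c['pixels'].min(2)>135)
    k,l,st,ce=cv2.connectedComponentsWithStats(m.astype(np.uint8)); i=1+st[1:,4].argmax()
    Q=P[l==i]; print(n,st[i],Q.mean(0),(Q.min(0)+Q.max(0))/2,Q.max(0)-Q.min(0))
E
python3 -m pendant '[[[0.035,-0.036,0],0.05],[[0.07,-0.072,0],0.1],[[0.105,-0.108,0],0.15],[[0.14,-0.144,0],0.204],[[0.174,-0.18,0],0.204]]' 0.0854 20
python3 -m pendant '[[[0.027,-0.042,0],0],[[0.054,-0.084,0],0],[[0.081,-0.126,0],0],[[0.108,-0.168,0],0],[[0.135,-0.21,0],0]]'
python3 -m pendant '[[[0.027,-0.042,0],0],[[0.054,-0.084,0],0],[[0.081,-0.126,0],0],[[0.108,-0.168,0],0],[[0.135,-0.21,0],0]]'
```

```text
top [346 218  37  36 933] [ 0.4455 -0.3572  0.0707] [ 0.4448 -0.3622  0.0712] [0.1195 0.1249 0.0223]
scene [346 141  35  27 732] [ 0.4455 -0.3553  0.0707] [ 0.4463 -0.357   0.0695] [0.1141 0.1192 0.0159]
clock: 1.9
eef_pos: [0.2868, -0.3812, 0.2314]
eef_rot: [0.999, 0.032, 0.0, 0.0]
ft_force: [1.4, -0.4, 0.3]
opening: 0.085
gripper_force: 0.0
clock: 2.4
eef_pos: [0.4078, -0.1627, 0.2318]
eef_rot: [0.999, 0.033, 0.001, 0.0]
ft_force: [0.7, -0.9, -0.1]
opening: 0.0857
gripper_force: 0.0
clock: 2.9
eef_pos: [0.5287, 0.0561, 0.2316]
eef_rot: [0.999, 0.033, 0.0, 0.0]
ft_force: [0.3, -0.8, 1.0]
opening: 0.0851
gripper_force: 0.0
```

```bash

python3 -m pendant '[[[0.0105,-0.018,0.02],0],[[0.0105,-0.018,0.065],0],[[0.0105,-0.018,0.11],0],[[0.0105,-0.018,0.155],0],[[0.0105,-0.018,0.19],0]]'
python3 -m pendant '[[[0,0,0],0],[[0,0,0],0],[[0,0,0],0],[[0,0,0],0],[[0,0,0],0]]' 0.03 30
python3 -m pendant '[[[0,0,0],0],[[0,0,0],0],[[0,0,-0.01],0],[[0,0,-0.02],0],[[0,0,-0.03],0]]'
```

```text
clock: 3.4
eef_pos: [0.5359, 0.0728, 0.0388]
eef_rot: [0.999, 0.033, -0.001, 0.0]
ft_force: [0.0, -0.1, -0.9]
opening: 0.0854
gripper_force: 0.0
clock: 3.9
eef_pos: [0.539, 0.0727, 0.0435]
eef_rot: [0.999, 0.033, 0.002, -0.0]
ft_force: [-0.1, 1.0, 3.3]
opening: 0.0464
gripper_force: 30.9
clock: 4.4
eef_pos: [0.537, 0.0726, 0.0721]
eef_rot: [0.999, 0.033, -0.0, 0.0]
ft_force: [0.3, -1.3, -0.8]
opening: 0.0468
gripper_force: 31.2
```

```bash

python3 -m pendant '[[[0,0,-0.04],0],[[0,0,-0.08],0],[[0,0,-0.12],0],[[0,0,-0.16],0],[[0,0,-0.17],0]]'
python3 -m pendant '[[[-0.008,0.03,0],0],[[-0.02,0.072,0],0],[[-0.033,0.115,0],0],[[-0.046,0.157,0],0],[[-0.058,0.2,0],0]]'
python3 -m pendant '[[[-0.013,0.043,0],0],[[-0.026,0.088,0],0],[[-0.038,0.131,0],0],[[-0.051,0.174,0],0],[[-0.0625,0.21,0],0]]'
python3 -m pendant '[[[-0.002,0.011,0.01],0],[[-0.002,0.011,0.04],0],[[-0.002,0.011,0.075],0],[[-0.002,0.011,0.1],0],[[-0.002,0.011,0.115],0]]'
python3 - <<'E'
from h import *
np.set_printoptions(precision=4,suppress=True)
s=read_state(); print(s['clock'],s['eef_pos'],s['ft_force'],s['opening'])
c=cam('wrist'); s2=cam('scene'); 
a=cv2.resize(c['pixels'][:,:,::-1],(533,400)); b=cv2.resize(s2['pixels'][100:260,280:450,::-1],(267*2//2,251))
b=cv2.copyMakeBorder(b,0,149,0,0,cv2.BORDER_CONSTANT); cv2.imwrite('pics/place.png',np.hstack([a,b]))
for n in ['pan','sample_pot']:
    for o in masks_of('scene',n)[:3]: P=cloud(s2,o['mask']); print(n,o['conf'],np.median(P,0),P.max(0),P.min(0))
E
```

```text
clock: 4.9
eef_pos: [0.5405, 0.0728, 0.2477]
eef_rot: [0.999, 0.033, 0.005, -0.0]
ft_force: [1.7, 1.0, -0.8]
opening: 0.0471
gripper_force: 31.3
clock: 5.4
eef_pos: [0.4909, -0.1318, 0.2403]
eef_rot: [0.999, 0.033, -0.001, -0.0]
ft_force: [0.7, -0.1, -1.1]
opening: 0.0468
gripper_force: 31.4
clock: 5.9
eef_pos: [0.4425, -0.3461, 0.2402]
eef_rot: [0.999, 0.032, -0.001, -0.0]
ft_force: [1.0, 0.8, -1.4]
opening: 0.047
gripper_force: 31.4
clock: 6.4
eef_pos: [0.4407, -0.3529, 0.1224]
eef_rot: [0.999, 0.033, -0.002, -0.003]
ft_force: [-0.7, -0.1, -0.7]
opening: 0.0471
gripper_force: 31.4
6.4 [ 0.4407 -0.3529  0.1224] [-0.6845 -0.0607 -0.6776] 0.047052975685193905
pan 0.95 [ 0.3998 -0.3163  0.0569] [ 0.5377 -0.26    0.1797] [ 0.318  -0.482  -0.0012]
pan 0.69 [ 0.5428 -0.0512  0.1151] [ 0.6253 -0.0397  0.1754] [ 0.4766 -0.1109 -0.0033]
pan 0.62 [ 0.6789 -0.3026  0.0537] [ 0.8195 -0.1247  0.2371] [ 0.6006 -0.424  -0.0021]
sample_pot 0.81 [0.3848 0.152  0.0929] [0.4148 0.1674 0.101 ] [0.3677 0.1225 0.0049]
sample_pot 0.73 [ 0.426  -0.3371  0.1111] [ 0.4587 -0.325   0.1768] [ 0.4187 -0.3658  0.079 ]
sample_pot 0.36 [ 0.5431 -0.0511  0.115 ] [ 0.6336 -0.0397  0.1754] [ 0.4766 -0.0721 -0.0007]
```

View pics/place.png

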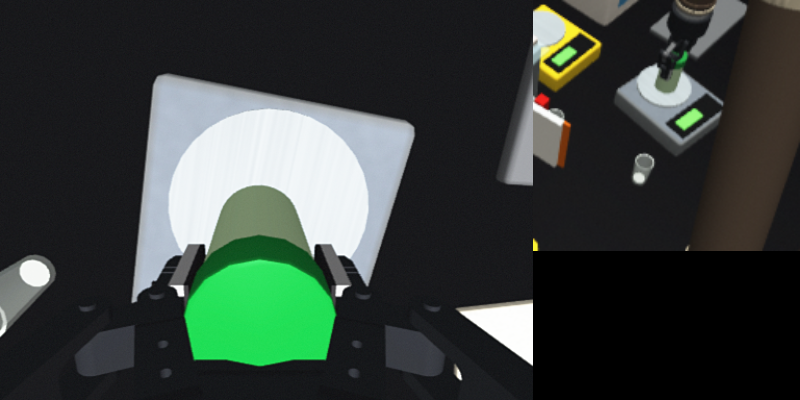

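The pot is held upright over the middle of the pan (the wrist view shows it at about (260,300), inside the disc). Next I lower it gently.

```bash

python3 -m pendant '[[[0,0,0.002],0],[[0,0,0.004],0],[[0,0,0.006],0],[[0,0,0.008],0],[[0,0,0.01],0]]'
python3 -m pendant '[[[0,0,0.001],0],[[0,0,0.002],0],[[0,0,0.003],0],[[0,0,0.003],0],[[0,0,0.003],0]]'
```

```text
clock: 7.1
eef_pos: [0.4427, -0.3556, 0.1164]
eef_rot: [0.999, 0.033, 0.0, 0.0]
ft_force: [0.5, -0.1, -0.9]
opening: 0.0468
gripper_force: 31.4
clock: 7.6
eef_pos: [0.4428, -0.3555, 0.1136]
eef_rot: [0.999, 0.033, 0.0, 0.0]
ft_force: [-1.2, 2.1, 0.9]
opening: 0.047
gripper_force: 31.4
```

```bash

python3 -m pendant '[[[0,0,0.0005],0],[[0,0,0.001],0],[[0,0,0.0015],0],[[0,0,0.0015],0],[[0,0,0.0015],0]]'
```

```text
clock: 8.1
eef_pos: [0.4432, -0.3556, 0.1135]
eef_rot: [0.999, 0.033, 0.0, 0.0]
ft_force: [-2.1, 3.0, 9.1]
opening: 0.0468
gripper_force: 31.5
```

```bash
python3 -c "
from h import *
for i in range(3): cam('wrist'); s=read_state(); print(s['eef_pos'],s['ft_force'])"
```

```text
[ 0.44318449 -0.35564055  0.11354553] [-1.60110073  3.17201253  9.09834013]
[ 0.44318237 -0.35563412  0.11353564] [-2.70659289  2.79217433  8.24699835]
[ 0.44317344 -0.35562598  0.11351185] [-2.2397672   2.90554482  8.38965771]
```

```bash

python3 -m pendant '[[[0,0,-0.001],0],[[0,0,-0.001],0],[[0,0,-0.001],0],[[0,0,-0.001],0],[[0,0,-0.001],0]]' 0.055
python3 -m pendant '[[[0,0,0],0],[[0,0,0],0],[[0,0,-0.002],0],[[0,0,-0.01],0],[[0,0,-0.03],0]]' 0.0854
python3 -m pendant '[[[0,0,-0.04],0],[[0,0,-0.085],0],[[0,0,-0.13],0],[[0,0,-0.18],0],[[0,0,-0.23],0]]'
python3 - <<'E'
from h import *
np.set_printoptions(precision=4,suppress=True)
c=cam('scene'); P=cloud(c,np.ones((384,512),bool)); h=c['pixels'][c['depth']>0].astype(int)
k=(h[:,1]>h[:,0]+40)&(h[:,1]>h[:,2]+20)&(abs(P[:,0]-.445)<.05)&(abs(P[:,1]+.355)<.05); print(k.sum(),P[k].min(0),P[k].max(0))
E
```

```text
clock: 8.75
eef_pos: [0.4425, -0.3554, 0.1124]
eef_rot: [0.999, 0.033, -0.0, -0.0]
ft_force: [0.1, -0.1, 0.2]
opening: 0.0546
gripper_force: 0.0
clock: 9.25
eef_pos: [0.4414, -0.3544, 0.1417]
eef_rot: [0.999, 0.033, -0.001, -0.001]
ft_force: [0.5, 0.2, -0.4]
opening: 0.0854
gripper_force: 0.0
clock: 9.75
eef_pos: [0.4423, -0.3551, 0.3755]
eef_rot: [0.999, 0.033, 0.0, 0.0]
ft_force: [1.1, -0.6, -0.7]
opening: 0.0853
gripper_force: 0.0
182 [ 0.4201 -0.379   0.1455] [ 0.4684 -0.3297  0.1711]
```

```bash

python3 -m pendant '[[[0.016,-0.043,-0.01],0],[[0.032,-0.087,-0.02],0],[[0.049,-0.13,-0.03],0],[[0.066,-0.174,-0.04],0],[[0.083,-0.217,-0.04],0]]'
python3 -m pendant '[[[0.017,-0.044,0],0],[[0.034,-0.087,0],0],[[0.05,-0.13,0],0],[[0.1,-0.13,0],0],[[0.15,-0.13,0],0]]'
python3 -m pendant '[[[0.05,0,0],0],[[0.1,0,0],0],[[0.15,0,0],0],[[0.2,0,0],0],[[0.25,0,0],0]]'
python3 -m pendant '[[[0.05,0,0],0],[[0.1,0,0],0],[[0.15,0,0],0],[[0.2,0,0],0],[[0.25,0,0],0]]'
python3 -c "
from bench import *
s=read_state(); print(s['qpos'],s['eef_rot'])"
```

```text
clock: 10.3
eef_pos: [0.5121, -0.132, 0.4154]
eef_rot: [0.999, 0.033, 0.002, 0.001]
ft_force: [1.6, -0.0, 0.0]
opening: 0.0854
gripper_force: 0.0
clock: 10.8
eef_pos: [0.6529, 0.0084, 0.414]
eef_rot: [0.999, 0.034, 0.001, 0.0]
ft_force: [0.8, -0.5, 0.6]
opening: 0.0855
gripper_force: 0.0
clock: 11.3
eef_pos: [0.8885, 0.0216, 0.4132]
eef_rot: [0.999, 0.033, 0.0, -0.0]
ft_force: [1.3, -0.5, -0.4]
opening: 0.0855
gripper_force: 0.0
clock: 11.8
eef_pos: [0.9494, 0.0292, 0.3729]
eef_rot: [0.999, 0.033, 0.021, 0.0]
ft_force: [-0.6, 1.4, 0.6]
opening: 0.0854
gripper_force: 0.0
[-1.56010008e-02  1.12636639e+00  5.05980873e-02  1.86816184e-03
  1.92169672e+00  1.49002826e+00] [9.99227439e-01 3.29099055e-02 2.14810679e-02 1.64778616e-04]
```

The out-of-reach command does lean the tool (about 2.5° so far), so I push further to see if the lean accumulates.

```bash

python3 -m pendant '[[[0.05,0,0],0],[[0.1,0,0],0],[[0.15,0,0],0],[[0.2,0,0],0],[[0.25,0,0],0]]'
python3 -m pendant '[[[0.04,0,-0.03],0],[[0.08,0,-0.06],0],[[0.12,0,-0.09],0],[[0.16,0,-0.12],0],[[0.2,0,-0.15],0]]'
python3 -c "
from bench import *
s=read_state(); print(s['qpos'],s['eef_rot'])"
```

```text
clock: 12.3
eef_pos: [0.9774, 0.035, 0.3306]
eef_rot: [0.999, 0.033, 0.04, 0.0]
ft_force: [-0.9, 0.3, -0.8]
opening: 0.0849
gripper_force: 0.0
clock: 12.8
eef_pos: [0.9695, 0.0382, 0.3856]
eef_rot: [0.998, 0.033, 0.061, -0.0]
ft_force: [0.9, -0.3, -0.1]
opening: 0.0855
gripper_force: 0.0
[-0.0071057   1.11489848  0.05056465  0.00521615  1.85510256  1.49967445] [ 9.97626734e-01  3.28250818e-02  6.05260804e-02 -8.78170508e-05]
```

```bash

python3 -m pendant '[[[0.05,0,-0.03],0],[[0.1,0,-0.06],0],[[0.15,0,-0.09],0],[[0.2,0,-0.12],0],[[0.3,0,-0.2],0]]'
python3 -m pendant '[[[0.3,0,-0.2],0],[[0.3,0,-0.2],0],[[0.3,0,-0.2],0],[[0.3,0,-0.2],0],[[0.3,0,-0.2],0]]'
python3 -m pendant '[[[0.3,0,-0.3],0],[[0.3,0,-0.3],0],[[0.3,0,-0.3],0],[[0.3,0,-0.3],0],[[0.3,0,-0.3],0]]'
python3 -c "
from bench import *
s=read_state(); print(s['qpos'],s['eef_rot'])"
```

```text
clock: 13.3
eef_pos: [0.9639, 0.0415, 0.4265]
eef_rot: [0.996, 0.033, 0.079, -0.0]
ft_force: [-0.1, -1.1, 0.6]
opening: 0.0856
gripper_force: 0.0
clock: 13.8
eef_pos: [0.9513, 0.0443, 0.4796]
eef_rot: [0.994, 0.033, 0.1, -0.001]
ft_force: [0.5, 0.4, 0.4]
opening: 0.0851
gripper_force: 0.0
clock: 14.3
eef_pos: [0.9171, 0.0454, 0.5599]
eef_rot: [0.992, 0.033, 0.119, -0.001]
ft_force: [-0.1, -0.2, 0.7]
opening: 0.0853
gripper_force: 0.0
[-1.39619704e-03  9.26329996e-01  5.06185035e-02  1.05389420e-02
  1.92573240e+00  1.50832005e+00] [ 9.92323361e-01  3.27232133e-02  1.19259233e-01 -8.79950055e-04]
```

```bash

python3 -m pendant '[[[0.3,0,0],0],[[0.3,0,0],0],[[0.3,0,0],0],[[0.3,0,0],0],[[0.3,0,0],0]]'
python3 -m pendant '[[[0.3,0,0],0],[[0.3,0,0],0],[[0.3,0,0],0],[[0.3,0,0],0],[[0.3,0,0],0]]'
python3 -m pendant '[[[0.3,0,0],0],[[0.3,0,0],0],[[0.3,0,0],0],[[0.3,0,0],0],[[0.3,0,0],0]]'
python3 -m pendant '[[[0.3,0,0],0],[[0.3,0,0],0],[[0.3,0,0],0],[[0.3,0,0],0],[[0.3,0,0],0]]'
python3 -m pendant '[[[0.3,0,0],0],[[0.3,0,0],0],[[0.3,0,0],0],[[0.3,0,0],0],[[0.3,0,0],0]]'
python3 -c "
from h import *
s=read_state(); print(s['qpos'],s['eef_rot'],Rn.from_quat(s['eef_rot']).as_matrix().round(3))"
```

```text
clock: 14.8
eef_pos: [0.9584, 0.0501, 0.513]
eef_rot: [0.99, 0.033, 0.137, -0.001]
ft_force: [0.1, -0.2, 0.1]
opening: 0.0853
gripper_force: 0.0
clock: 15.3
eef_pos: [0.9889, 0.0539, 0.485]
eef_rot: [0.987, 0.033, 0.158, -0.002]
ft_force: [-0.3, 0.8, 0.0]
opening: 0.0853
gripper_force: 0.0
clock: 15.8
eef_pos: [1.0131, 0.057, 0.4664]
eef_rot: [0.983, 0.033, 0.179, -0.002]
ft_force: [-0.7, -0.4, 0.8]
opening: 0.0852
gripper_force: 0.0
clock: 16.3
eef_pos: [1.0322, 0.0596, 0.4575]
eef_rot: [0.979, 0.032, 0.199, -0.003]
ft_force: [-0.7, 0.3, -0.2]
opening: 0.0852
gripper_force: 0.0
clock: 16.8
eef_pos: [1.0473, 0.0618, 0.4569]
eef_rot: [0.975, 0.032, 0.22, -0.003]
ft_force: [-0.6, 0.5, -0.3]
opening: 0.0857
gripper_force: 0.0
[0.01292899 1.06778859 0.05159596 0.01506744 1.57874217 1.52093381] [ 0.97495555  0.03233552  0.22001222 -0.00327369] [[ 0.901  0.064  0.429]
 [ 0.062 -0.998  0.021]
 [ 0.429  0.008 -0.903]]
```

```bash
cat >> h.py <<'E'
def cabxy(p):
    a,b=p[0]-.724,p[1]-.037; return np.array([a*.998+b*.067,-a*.067+b*.998,p[2]])*1000
def where():
    s=read_state(); R=Rn.from_quat(s['eef_rot']).as_matrix()
    print('t',round(s['clock'],2),'cab mm',cabxy(s['eef_pos']).round(1),'zaxis',R[:,2].round(3),'F',np.round(s['ft_force'],1),'op',round(s['opening'],4))
E
python3 -m pendant '[[[-0.04,-0.018,-0.019],0],[[-0.08,-0.036,-0.038],0],[[-0.12,-0.054,-0.057],0],[[-0.16,-0.072,-0.076],0],[[-0.2,-0.09,-0.095],0]]' 0 20
python3 -m pendant '[[[-0.04,-0.018,-0.019],0],[[-0.08,-0.036,-0.038],0],[[-0.12,-0.054,-0.057],0],[[-0.16,-0.072,-0.076],0],[[-0.2,-0.09,-0.095],0]]'
python3 -c "from h import *; where()"
```

```text
clock: 17.3
eef_pos: [0.8636, 0.1228, 0.4568]
eef_rot: [0.975, 0.032, 0.22, -0.003]
ft_force: [0.5, -0.0, 0.1]
opening: 0.012
gripper_force: 0.0
clock: 17.8
eef_pos: [0.637, 0.1985, 0.4566]
eef_rot: [0.975, 0.032, 0.221, -0.003]
ft_force: [0.4, 0.8, 0.5]
opening: -0.0001
gripper_force: 0.0
t 17.8 cab mm [-76.  167.  456.6] zaxis [ 0.43   0.021 -0.903] F [0.4 0.8 0.5] op -0.0001
```

```bash

python3 -m pendant '[[[-0.045,-0.01,0.013],0],[[-0.09,-0.02,0.027],0],[[-0.135,-0.03,0.04],0],[[-0.18,-0.04,0.054],0],[[-0.2245,-0.046,0.067],0]]'
python3 -m pendant '[[[-0.008,0,0.037],0],[[-0.016,0,0.074],0],[[-0.024,0,0.111],0],[[-0.032,0,0.15],0],[[-0.04,0,0.186],0]]'
python3 - <<'E'
from h import *
where(); c=cam('scene'); t=cam('top'); where()
cv2.imwrite('pics/b1.png',np.hstack([cv2.resize(c['pixels'][130:330,150:350,::-1],(400,400)),cv2.resize(t['pixels'][150:300,150:300,::-1],(400,400))]))
E
```

```text
clock: 18.3
eef_pos: [0.4611, 0.2319, 0.2982]
eef_rot: [0.975, 0.032, 0.221, -0.004]
ft_force: [-0.0, 0.4, -0.4]
opening: -0.0
gripper_force: 0.0
clock: 18.8
eef_pos: [0.5082, 0.234, 0.1145]
eef_rot: [0.974, 0.032, 0.222, -0.004]
ft_force: [-1.0, 1.3, 4.7]
opening: 0.0001
gripper_force: 0.0
t 18.8 cab mm [-202.2  211.1  114.5] zaxis [ 0.433  0.023 -0.901] F [-1.   1.3  4.7] op 0.0001
t 18.9 cab mm [-205.9  209.   109.6] zaxis [ 0.423  0.017 -0.906] F [-0.9 -0.1 -0.2] op 0.0001
```

View pics/b1.png

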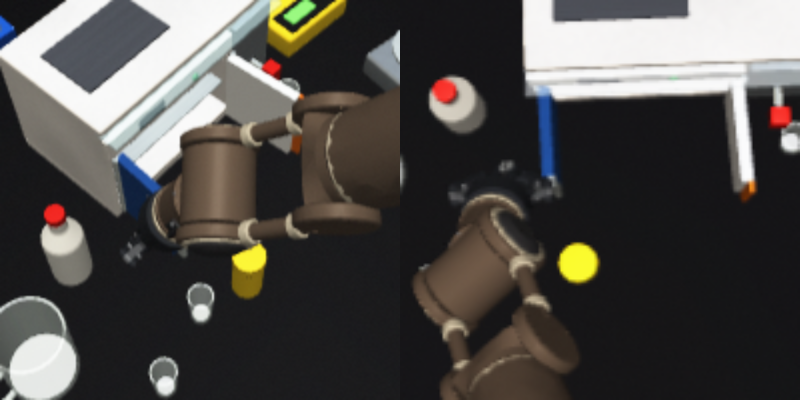

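The finger is on the outer side of the blue leaf, just beyond its tip (about (500,185) in the right-hand view), with nothing touching. I start the swing at a slightly higher level.

```bash

python3 -m pendant '[[[0.0086,0,-0.018],0],[[0.007,0.015,-0.018],0],[[0.006,0.029,-0.019],0],[[0.005,0.041,-0.02],0],[[0.005,0.053,-0.02],0]]'
python3 -m pendant '[[[0.002,0.011,0.001],0],[[0.0045,0.023,0.002],0],[[0.009,0.034,0.0043],0],[[0.0154,0.046,0.0073],0],[[0.0226,0.057,0.0107],0]]'
python3 -m pendant '[[[0.0045,0.004,0.002],0],[[0.009,0.008,0.0043],0],[[0.0144,0.012,0.007],0],[[0.02,0.015,0.0094],0],[[0.0253,0.019,0.012],0]]'
python3 - <<'E'
from h import *
where(); c=cam('scene'); t=cam('top')
for n,q in [('scene',c),('top',t)]:
  for o in masks_of(n,'rebated_leaf')[:1]:
    P=cloud(q,o['mask']); P=P[(P[:,2]>.16)&(P[:,2]<.18)]; Q=np.array([cabxy(p) for p in P]); 
    if len(Q): Q=Q[Q[:,1].argsort()]; print(n,o['conf'],o['xy'],Q[::max(1,len(Q)//6)].round(0).tolist())
cv2.imwrite('pics/b2.png',np.hstack([cv2.resize(c['pixels'][130:330,150:350,::-1],(400,400)),cv2.resize(t['pixels'][150:300,150:300,::-1],(400,400))]))
E
```

```text
clock: 19.4
eef_pos: [0.5067, 0.1802, 0.1368]
eef_rot: [0.975, 0.032, 0.222, -0.004]
ft_force: [0.9, 1.0, 0.2]
opening: 0.0001
gripper_force: 0.5
clock: 19.9
eef_pos: [0.5351, 0.1248, 0.137]
eef_rot: [0.975, 0.032, 0.221, -0.004]
ft_force: [-0.5, 1.6, -0.2]
opening: 0.0001
gripper_force: 0.5
clock: 20.4
eef_pos: [0.5642, 0.1077, 0.135]
eef_rot: [0.975, 0.033, 0.22, -0.003]
ft_force: [-0.9, 1.1, -0.1]
opening: 0.0
gripper_force: 0.4
t 20.4 cab mm [-154.8   81.3  135. ] zaxis [ 0.429  0.021 -0.903] F [-0.9  1.1 -0.1] op 0.0
scene 0.86 [225.8, 214.2] [[-140.0, 64.0, 171.0], [-138.0, 84.0, 171.0], [-133.0, 99.0, 174.0], [-124.0, 113.0, 175.0], [-118.0, 127.0, 171.0], [-121.0, 143.0, 171.0], [-115.0, 169.0, 161.0]]
top 0.68 [222.7, 186.1] [[-142.0, 49.0, 169.0], [-138.0, 65.0, 172.0], [-138.0, 75.0, 172.0], [-130.0, 84.0, 167.0], [-130.0, 94.0, 170.0], [-130.0, 103.0, 173.0], [-126.0, 120.0, 169.0]]
```

View pics/b2.png

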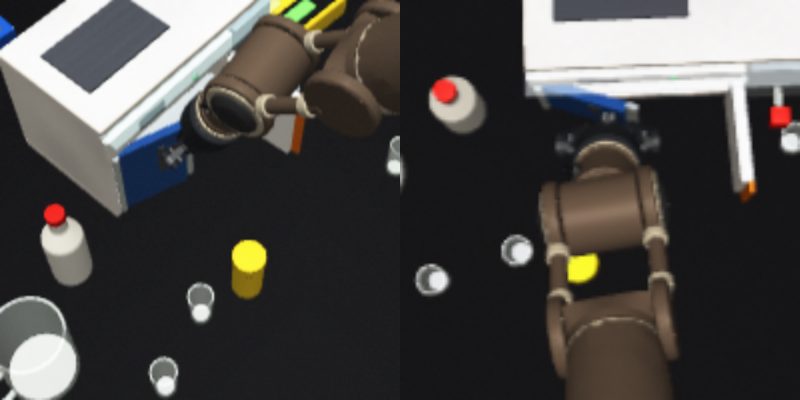

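```bash

python3 -m pendant '[[[-0.018,0,-0.0086],0],[[-0.035,0,0.0275],0],[[-0.05,0,0.059],0],[[-0.05,0.008,0.059],0],[[-0.05,0.008,0.059],0]]'
python3 -m pendant '[[[0.0135,0,0.0064],0],[[0.025,0,0.0119],0],[[0.034,0,0.016],0],[[0.039,0,0.0185],0],[[0.0425,0,0.02],0]]'
python3 -c "from h import *; where()"
```

```text
clock: 21.1
eef_pos: [0.5428, 0.0972, 0.0582]
eef_rot: [0.975, 0.032, 0.218, -0.003]
ft_force: [-0.3, 0.3, -0.6]
opening: 0.0002
gripper_force: 0.0
clock: 21.6
eef_pos: [0.5924, 0.1009, 0.061]
eef_rot: [0.975, 0.032, 0.221, -0.003]
ft_force: [-1.5, -0.7, 1.1]
opening: 0.0003
gripper_force: 0.4
t 21.6 cab mm [-127.1   72.6   61. ] zaxis [ 0.43   0.021 -0.902] F [-1.5 -0.7  1.1] op 0.0003
```

```bash

python3 -m pendant '[[[0.001,0,0.0005],0],[[0.002,0,0.001],0],[[0.003,0,0.0014],0],[[0.003,0,0.0014],0],[[0.003,0,0.0014],0]]'
python3 -m pendant '[[[0.001,0,0.0005],0],[[0.002,0,0.001],0],[[0.002,0,0.001],0],[[0.002,0,0.001],0],[[0.002,0,0.001],0]]'
python3 -c "from h import *; where()"
```

```text
clock: 22.1
eef_pos: [0.5945, 0.101, 0.0604]
eef_rot: [0.975, 0.032, 0.22, -0.003]
ft_force: [-0.8, 0.1, 0.5]
opening: 0.0
gripper_force: 0.2
clock: 22.6
eef_pos: [0.5969, 0.1011, 0.0604]
eef_rot: [0.975, 0.032, 0.22, -0.003]
ft_force: [0.2, 0.3, -0.4]
opening: -0.0002
gripper_force: 0.2
t 22.6 cab mm [-122.6   72.5   60.4] zaxis [ 0.429  0.021 -0.903] F [ 0.2  0.3 -0.4] op -0.0002
```

```bash

python3 -m pendant '[[[0.001,0,0.0005],0],[[0.002,0,0.001],0],[[0.003,0,0.0014],0],[[0.003,0,0.0014],0],[[0.003,0,0.0014],0]]'
python3 -m pendant '[[[0.001,0,0.0005],0],[[0.002,0,0.001],0],[[0.002,0,0.001],0],[[0.002,0,0.001],0],[[0.002,0,0.001],0]]'
python3 -c "
from h import *
where(); t=cam('top'); c=cam('scene')
m=masks_of('scene','rebated_leaf')
for q,n in [(c,'scene')]:
  P=cloud(q,m[0]['mask']); Q=np.array([cabxy(p) for p in P]); k=(Q[:,2]>50)&(Q[:,2]<160); Q=Q[k]; Q=Q[Q[:,1].argsort()]; print(len(Q),np.polyfit(Q[:,1],Q[:,0],1),Q[::max(1,len(Q)//6)].round(0).tolist())
"
```

```text
clock: 23.1
eef_pos: [0.5973, 0.1011, 0.0591]
eef_rot: [0.976, 0.032, 0.217, -0.003]
ft_force: [-9.7, 0.0, 6.2]
opening: -0.0002
gripper_force: 4.3
clock: 23.6
eef_pos: [0.5974, 0.101, 0.058]
eef_rot: [0.976, 0.032, 0.215, -0.003]
ft_force: [-12.2, -0.4, 8.9]
opening: -0.0001
gripper_force: 6.6
t 23.6 cab mm [-122.1   72.4   58. ] zaxis [ 0.42   0.019 -0.907] F [-12.2  -0.4   8.9] op -0.0001
547 [-1.77494322e-02 -1.11325531e+02] [[-104.0, 44.0, 137.0], [-114.0, 84.0, 148.0], [-114.0, 105.0, 146.0], [-113.0, 122.0, 61.0], [-113.0, 138.0, 132.0], [-111.0, 155.0, 150.0], [-118.0, 171.0, 112.0]]
```

Blue leaf: its face is flat at x ≈ -114 and it resists with 12 N, so it is shut. Next is the white leaf, approached from its outer side.

```bash

python3 -m pendant '[[[-0.0226,0,-0.0107],0],[[-0.045,0,-0.0215],0],[[-0.026,0,-0.062],0],[[-0.0065,0,-0.1025],0],[[0.0129,0,-0.1434],0]]'
python3 -m pendant '[[[-0.01,0.04,-0.0115],0],[[-0.02,0.08,-0.023],0],[[-0.03,0.12,-0.0345],0],[[-0.04,0.16,-0.046],0],[[-0.05,0.197,-0.057],0]]'
python3 - <<'E'
from h import *
where(); c=cam('scene'); t=cam('top')
for n,q in [('scene',c),('top',t)]:
  for o in masks_of(n,'flanged_leaf')[:1]:
    P=cloud(q,o['mask']); P=P[(P[:,2]>.16)&(P[:,2]<.18)]; Q=np.array([cabxy(p) for p in P]); 
    if len(Q): Q=Q[Q[:,0].argsort()]; print(n,o['conf'],o['xy'],Q[::max(1,len(Q)//6)].round(0).tolist())
cv2.imwrite('pics/w1.png',np.hstack([cv2.resize(c['pixels'][110:310,180:380,::-1],(400,400)),cv2.resize(t['pixels'][150:300,190:340,::-1],(400,400))]))
E
```

```text
clock: 24.25
eef_pos: [0.5523, 0.0993, 0.1969]
eef_rot: [0.975, 0.032, 0.22, -0.003]
ft_force: [0.5, 1.1, -0.4]
opening: -0.0001
gripper_force: 0.0
clock: 24.75
eef_pos: [0.4956, -0.1033, 0.2282]
eef_rot: [0.975, 0.032, 0.221, -0.003]
ft_force: [-0.3, 1.0, 0.0]
opening: -0.0002
gripper_force: 0.0
t 24.75 cab mm [-237.3 -124.7  228.2] zaxis [ 0.432  0.019 -0.902] F [-0.3  1.   0. ] op -0.0002
scene 0.76 [282.4, 182.7] [[-253.0, -88.0, 163.0], [-228.0, -91.0, 168.0], [-207.0, -89.0, 171.0], [-185.0, -75.0, 162.0], [-163.0, -74.0, 169.0], [-138.0, -72.0, 164.0], [-114.0, -76.0, 170.0]]
top 0.63 [274.9, 200.1] [[-240.0, -88.0, 174.0], [-223.0, -80.0, 169.0], [-201.0, -83.0, 178.0], [-184.0, -85.0, 171.0], [-164.0, -76.0, 173.0], [-148.0, -80.0, 172.0], [-131.0, -72.0, 169.0]]
```

View pics/w1.png

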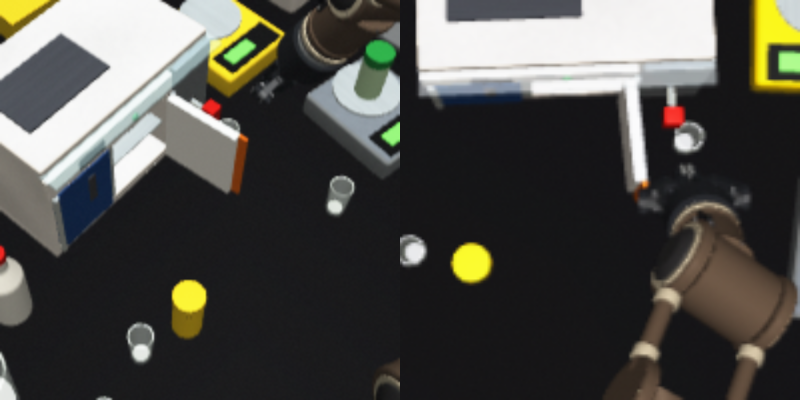

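The blue leaf is flush, the pot stands upright on the pan, and the fingertip (685,170) sits in front of the cup, outside the white leaf. I swing the leaf.

```bash

python3 -m pendant '[[[-0.007,0,0.022],0],[[-0.014,0,0.045],0],[[-0.021,0,0.068],0],[[-0.027,0,0.087],0],[[-0.027,0,0.087],0]]'
python3 -m pendant '[[[0,-0.02,0],0],[[0,-0.038,0],0],[[0,-0.053,0],0],[[0.0027,-0.067,0.0013],0],[[0.0063,-0.081,0.003],0]]'
python3 -m pendant '[[[0.0063,-0.013,0.003],0],[[0.0126,-0.026,0.006],0],[[0.02,-0.037,0.0094],0],[[0.026,-0.043,0.0124],0],[[0.0334,-0.05,0.016],0]]'
python3 -m pendant '[[[0.0045,-0.003,0.0021],0],[[0.009,-0.006,0.0043],0],[[0.0135,-0.009,0.0064],0],[[0.018,-0.012,0.0086],0],[[0.0226,-0.014,0.0107],0]]'
python3 - <<'E'
from h import *
where(); c=cam('scene'); t=cam('top')
for n,q in [('scene',c),('top',t)]:
  for o in masks_of(n,'flanged_leaf')[:1]:
    P=cloud(q,o['mask']); P=P[(P[:,2]>.16)&(P[:,2]<.18)]; Q=np.array([cabxy(p) for p in P]); 
    if len(Q): Q=Q[Q[:,1].argsort()]; print(n,o['conf'],o['xy'],Q[::max(1,len(Q)//6)].round(0).tolist())
E
```

```text
clock: 25.45
eef_pos: [0.5065, -0.0985, 0.1331]
eef_rot: [0.976, 0.033, 0.217, -0.005]
ft_force: [-0.3, 0.2, -0.0]
opening: 0.0001
gripper_force: 0.0
clock: 25.95
eef_pos: [0.5114, -0.0187, 0.1376]
eef_rot: [0.975, 0.033, 0.221, -0.003]
ft_force: [0.0, -1.5, -0.2]
opening: 0.0003
gripper_force: 0.4
clock: 26.45
eef_pos: [0.5448, 0.0338, 0.1368]
eef_rot: [0.975, 0.033, 0.221, -0.003]
ft_force: [-1.0, -0.6, 0.3]
opening: -0.0002
gripper_force: 0.4
clock: 26.95
eef_pos: [0.5685, 0.0479, 0.1356]
eef_rot: [0.975, 0.032, 0.22, -0.003]
ft_force: [-1.1, -0.6, -0.2]
opening: 0.0
gripper_force: 0.3
t 26.95 cab mm [-154.5   21.3  135.6] zaxis [ 0.429  0.021 -0.903] F [-1.1 -0.6 -0.2] op 0.0
scene 0.58 [251.1, 187.3] [[-115.0, -89.0, 169.0], [-118.0, -58.0, 171.0], [-125.0, -22.0, 173.0], [-138.0, 1.0, 163.0], [-142.0, 16.0, 162.0], [-137.0, 31.0, 172.0], [-150.0, 46.0, 166.0]]
top 0.62 [251.5, 185.5] [[-125.0, -46.0, 162.0], [-129.0, -13.0, 174.0], [-138.0, 0.0, 173.0], [-127.0, 13.0, 168.0], [-130.0, 23.0, 170.0], [-137.0, 33.0, 174.0], [-149.0, 46.0, 171.0]]
```

```bash

python3 -m pendant '[[[-0.018,0,-0.0086],0],[[-0.035,0,0.0275],0],[[-0.05,0,0.059],0],[[-0.05,-0.01,0.059],0],[[-0.05,-0.01,0.059],0]]'
python3 -m pendant '[[[0.0135,0,0.0064],0],[[0.025,0,0.0119],0],[[0.034,0,0.016],0],[[0.039,0,0.0185],0],[[0.0425,0,0.02],0]]'
python3 -m pendant '[[[0.001,0,0.0005],0],[[0.002,0,0.001],0],[[0.003,0,0.0014],0],[[0.004,0,0.0019],0],[[0.005,0,0.0024],0]]'
python3 -m pendant '[[[0.001,0,0.0005],0],[[0.002,0,0.001],0],[[0.003,0,0.0014],0],[[0.003,0,0.0014],0],[[0.003,0,0.0014],0]]'
python3 -c "from h import *; where()"
```

```text
clock: 27.65
eef_pos: [0.5462, 0.0561, 0.0589]
eef_rot: [0.975, 0.033, 0.218, -0.003]
ft_force: [0.3, 1.1, 0.8]
opening: -0.0001
gripper_force: 0.0
clock: 28.15
eef_pos: [0.5958, 0.0588, 0.0615]
eef_rot: [0.975, 0.032, 0.221, -0.003]
ft_force: [-0.9, 0.6, 0.4]
opening: -0.0004
gripper_force: 0.3
clock: 28.65
eef_pos: [0.5998, 0.0593, 0.0607]
eef_rot: [0.975, 0.032, 0.22, -0.003]
ft_force: [-3.2, -0.2, 1.5]
opening: 0.0004
gripper_force: 1.8
clock: 29.15
eef_pos: [0.6, 0.0594, 0.0594]
eef_rot: [0.976, 0.032, 0.217, -0.003]
ft_force: [-9.4, -1.3, 8.0]
opening: -0.0001
gripper_force: 5.0
t 29.15 cab mm [-122.2   30.7   59.4] zaxis [ 0.422  0.021 -0.906] F [-9.4 -1.3  8. ] op -0.0001
```

```bash

python3 -m pendant '[[[0.001,0,0.0005],0],[[0.002,0,0.001],0],[[0.002,0,0.001],0],[[0.002,0,0.001],0],[[0.002,0,0.001],0]]'
python3 -m pendant '[[[-0.0226,0,-0.0107],0],[[-0.045,0,-0.0215],0],[[-0.028,0,-0.0576],0],[[-0.011,0,-0.0937],0],[[-0.0094,0,-0.1317],0]]'
python3 -m pendant '[[[0,0.041,0],0],[[0,0.082,0],0],[[0,0.123,0],0],[[0,0.164,0],0],[[0,0.164,0],0]]' 0.05 40
python3 - <<'E'
from h import *
where(); w_=cam('wrist'); c=cam('scene'); t=cam('top'); where()
for n,q in [('wrist',w_),('scene',c),('top',t)]:
    P=cloud(q,np.ones((384,512),bool)); r,g,b=q['pixels'][q['depth']>0].astype(int).T
    k=(r>g+60)&(r>b+60)&(P[:,0]>.5)&(P[:,0]<.65)&(abs(P[:,1]+.11)<.05)&(P[:,2]>.08)&(P[:,2]<.14)
    if k.sum()>5: print(n,k.sum(),[cabxy(p).round(1).tolist() for p in np.percentile(P[k],[3,50,97],axis=0)])
P=np.zeros((384,512,3)); P[c['depth']>0]=cloud(c,np.ones((384,512),bool))
for nm in ['rebated_leaf','flanged_leaf']:
    o=masks_of('scene',nm)
    if o: Q=np.array([cabxy(p) for p in P[o[0]['mask']&(c['depth']>0)]]); Q=Q[(Q[:,2]>40)&(Q[:,2]<160)&(Q[:,0]<-90)]; print(nm,o[0]['conf'],len(Q),np.polyfit(Q[:,1],Q[:,0],1), np.percentile(Q,[5,50,95],axis=0).round(0).tolist())
cv2.imwrite('pics/k1.png',np.hstack([cv2.resize(c['pixels'][110:260,180:330,::-1],(400,400)),cv2.resize(w_['pixels'][:,:,::-1],(400,300))[:,:].repeat(1,0) if 0 else cv2.copyMakeBorder(cv2.resize(w_['pixels'][:,:,::-1],(400,300)),0,100,0,0,cv2.BORDER_CONSTANT)]))
E
```

```text
clock: 29.65
eef_pos: [0.6001, 0.0595, 0.0583]
eef_rot: [0.976, 0.033, 0.214, -0.003]
ft_force: [-14.9, -1.7, 10.3]
opening: 0.0004
gripper_force: 7.3
clock: 30.15
eef_pos: [0.5431, 0.0563, 0.1789]
eef_rot: [0.974, 0.032, 0.223, -0.003]
ft_force: [1.0, 0.4, -0.1]
opening: -0.0001
gripper_force: 0.0
clock: 30.65
eef_pos: [0.5531, -0.1126, 0.1787]
eef_rot: [0.975, 0.029, 0.222, -0.001]
ft_force: [0.9, 0.8, -0.5]
opening: 0.0498
gripper_force: 0.0
t 30.65 cab mm [-180.6 -137.8  178.7] zaxis [ 0.433  0.015 -0.901] F [ 0.9  0.8 -0.5] op 0.0498
t 30.8 cab mm [-182.2 -132.4  176.8] zaxis [ 0.429  0.021 -0.903] F [-0.5  0.1 -0.1] op 0.0502
wrist 1449 [[-168.6, -143.3, 116.5], [-156.8, -133.1, 127.5], [-144.6, -122.9, 128.9]]
scene 91 [[-167.4, -139.5, 97.3], [-159.8, -124.9, 121.8], [-145.0, -119.8, 131.3]]
top 52 [[-168.7, -142.9, 103.4], [-158.7, -133.0, 127.6], [-145.8, -123.6, 135.0]]
rebated_leaf 0.89 648 [-1.38825982e-02 -1.11648708e+02] [[-117.0, 63.0, 47.0], [-113.0, 115.0, 104.0], [-111.0, 168.0, 154.0]]
flanged_leaf 0.66 762 [ 1.22680172e-02 -1.13269361e+02] [[-117.0, -82.0, 47.0], [-113.0, -15.0, 105.0], [-112.0, 52.0, 155.0]]
```

View pics/k1.png

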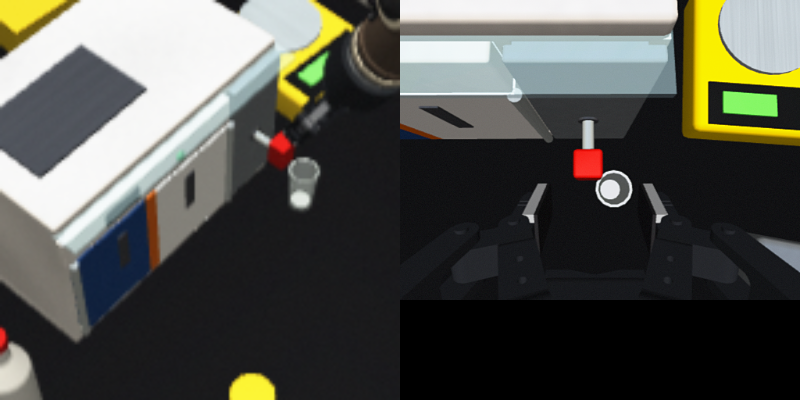

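Both leaves are flush at x ≈ -113, and the orange flange laps over the blue leaf at (150,225). The knob sits centrally between the open pads in the wrist view (588,163), and the cup is clear below it.

```bash

python3 -m pendant '[[[-0.001,0.0005,0.022],0],[[-0.002,0.0005,0.045],0],[[-0.004,0.0005,0.068],0],[[-0.005,0.0005,0.086],0],[[-0.0055,0.0005,0.093],0]]'
python3 -m pendant '[[[0,0,0],0],[[0,0,0],0],[[0,0,0],0],[[0,0,0],0],[[0,0,0],0]]' 0.01 50
python3 -c "from h import *; where()"
```

```text
clock: 31.4
eef_pos: [0.5854, -0.1039, 0.0886]
eef_rot: [0.975, 0.034, 0.219, -0.004]
ft_force: [-0.1, 0.0, 1.2]
opening: 0.05
gripper_force: 0.0
clock: 31.9
eef_pos: [0.5864, -0.1058, 0.0912]
eef_rot: [0.975, 0.032, 0.22, -0.004]
ft_force: [2.9, 3.2, -3.1]
opening: 0.0239
gripper_force: 49.8
t 31.9 cab mm [-146.9 -133.3   91.2] zaxis [ 0.429  0.021 -0.903] F [ 2.9  3.2 -3.1] op 0.0239
```

```bash

python3 -m pendant '[[[-0.0027,0,-0.0013],0],[[-0.0054,0,-0.0026],0],[[-0.0081,0,-0.0039],0],[[-0.0108,0,-0.0051],0],[[-0.0135,0,-0.0064],0]]'
python3 -m pendant '[[[-0.0022,0,-0.001],0],[[-0.0045,0,-0.0021],0],[[-0.0065,0,-0.003],0],[[-0.0065,0,-0.003],0],[[-0.0065,0,-0.003],0]]'
python3 -c "
from h import *
where(); c=cam('scene'); P=cloud(c,np.ones((384,512),bool)); r,g,b=c['pixels'][c['depth']>0].astype(int).T
k=(r>g+60)&(r>b+60)&(P[:,0]>.5)&(P[:,0]<.65)&(abs(P[:,1]+.11)<.05)&(P[:,2]>.08)&(P[:,2]<.14)
print(k.sum(),[cabxy(p).round(1).tolist() for p in np.percentile(P[k],[3,50,97],axis=0)])"
```

```text
clock: 32.4
eef_pos: [0.5712, -0.1068, 0.0912]
eef_rot: [0.975, 0.032, 0.22, -0.004]
ft_force: [0.4, 4.3, 2.5]
opening: 0.0233
gripper_force: 50.9
clock: 32.9
eef_pos: [0.5637, -0.1073, 0.0911]
eef_rot: [0.975, 0.032, 0.22, -0.004]
ft_force: [-4.7, 4.2, 5.8]
opening: 0.0232
gripper_force: 51.6
t 32.9 cab mm [-169.7 -133.2   91.1] zaxis [ 0.429  0.022 -0.903] F [-4.7  4.2  5.8] op 0.0232
7 [[-174.4, -138.3, 126.5], [-167.4, -126.6, 127.4], [-165.5, -122.3, 132.1]]
```

```bash

python3 -m pendant '[[[0,0,0],0],[[0,0,0],0],[[0,0,0],0],[[0,0,0],0],[[0,0,0],0]]' 0.05
python3 -m pendant '[[[0,0,-0.01],0],[[0,0,-0.03],0],[[0,0,-0.055],0],[[0,0,-0.085],0],[[0,0,-0.12],0]]'
python3 -m pendant '[[[-0.03,0,-0.03],0],[[-0.06,0,-0.06],0],[[-0.09,0,-0.09],0],[[-0.09,0,-0.09],0],[[-0.09,0,-0.09],0]]'
python3 - <<'E'
from h import *
where(); c=cam('scene'); t=cam('top'); v=cam('wrist')
for n,q in [('scene',c),('top',t),('wrist',v)]:
    P=cloud(q,np.ones((384,512),bool)); r,g,b=q['pixels'][q['depth']>0].astype(int).T
    k=(r>g+60)&(r>b+60)&(P[:,0]>.5)&(P[:,0]<.65)&(abs(P[:,1]+.11)<.05)&(P[:,2]>.08)&(P[:,2]<.14)
    if k.sum()>5: print(n,k.sum(),[cabxy(p).round(1).tolist() for p in np.percentile(P[k],[3,50,97],axis=0)])
P=np.zeros((384,512,3)); P[c['depth']>0]=cloud(c,np.ones((384,512),bool))
for nm in ['rebated_leaf','flanged_leaf']:
    o=masks_of('scene',nm)
    if o: Q=np.array([cabxy(p) for p in P[o[0]['mask']&(c['depth']>0)]]); Q=Q[(Q[:,2]>40)&(Q[:,2]<160)&(Q[:,0]<-90)]; print(nm,o[0]['conf'],len(Q),np.polyfit(Q[:,1],Q[:,0],1), np.percentile(Q,[5,50,95],axis=0).round(0).tolist())
cv2.imwrite('pics/end.png',np.hstack([cv2.resize(c['pixels'][90:290,150:400,::-1],(500,400)),cv2.resize(t['pixels'][150:300,190:300,::-1],(293,400))]))
E
```

```text
clock: 33.45
eef_pos: [0.5644, -0.108, 0.0906]
eef_rot: [0.975, 0.032, 0.22, -0.003]
ft_force: [-0.3, 0.4, 0.7]
opening: 0.0502
gripper_force: 0.0
clock: 33.95
eef_pos: [0.5115, -0.11, 0.1996]
eef_rot: [0.975, 0.032, 0.219, -0.003]
ft_force: [0.5, 0.4, 0.1]
opening: 0.0503
gripper_force: 0.0
clock: 34.45
eef_pos: [0.3931, -0.1183, 0.2431]
eef_rot: [0.975, 0.032, 0.222, -0.002]
ft_force: [-0.3, -1.0, 0.8]
opening: 0.0498
gripper_force: 0.0
t 34.45 cab mm [-340.6 -132.9  243.1] zaxis [ 0.432  0.017 -0.902] F [-0.3 -1.   0.8] op 0.0498
scene 101 [[-191.3, -141.3, 97.8], [-180.4, -126.2, 124.3], [-166.8, -120.2, 131.5]]
top 57 [[-191.9, -141.1, 106.2], [-180.6, -131.8, 128.0], [-165.7, -122.4, 135.5]]
wrist 1078 [[-192.2, -143.5, 97.0], [-187.0, -132.8, 126.8], [-168.4, -123.3, 128.8]]
rebated_leaf 0.9 664 [-5.72276063e-03 -1.12435651e+02] [[-117.0, 63.0, 47.0], [-113.0, 117.0, 105.0], [-111.0, 168.0, 155.0]]
flanged_leaf 0.98 744 [ 1.26922621e-02 -1.13245010e+02] [[-116.0, -82.0, 46.0], [-113.0, -16.0, 104.0], [-112.0, 49.0, 154.0]]
```

View pics/end.png

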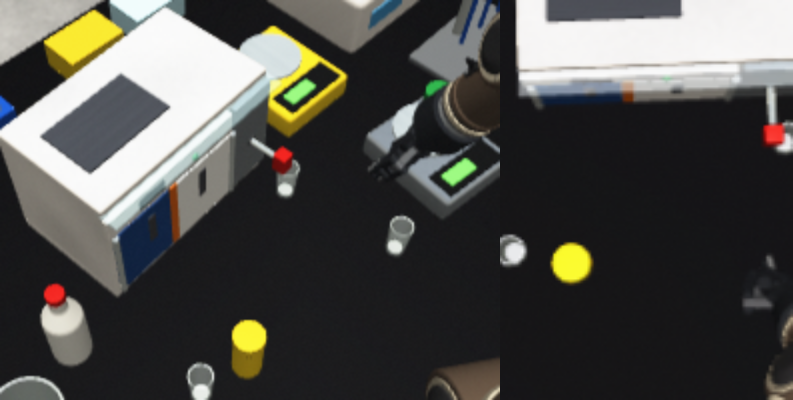

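The doors are shut with the orange flange on top. The knob at (283,158) is about 23 mm further out than before, which is the middle click. The cups stand, the pot is on the pan, and the arm touches nothing.

```bash
python3 -c "
from bench import *
print(close_job())"
```

```text
the job is handed in; nothing more can be done
None
```

The job is handed in at about 35 s, done in the order asked: pot upright on the grey balance's pan, blue leaf shut, then the white leaf shut with its orange flange lapping over it, and the vent knob released at its middle click. The last pictures agreed, but the hand-in gave no verdict; the moves have no tilt setting, so I got the tool's lean of about 25° by commanding poses beyond the arm's reach.

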